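# Put the three bench items back into their own stations

## Task

The steel cup, the amber bottle and the short black ring each stand in another one's station. Move each into the recess of the station whose picture shows it, well centred, upright and let go, parking one in the recess of the spare plate (the one without a picture) on the way. Keep all three upright throughout, and leave the dropper bottle and the stopper beside them alone.

Things in the scene. Friction and masses are not known exactly. Their poses are not given: they have to be found in the camera images.
- cup: loose straight-sided steel cup, open at the top, 52 mm across at the rim and barely less at the foot, 114 mm tall, 0.16 kg give or take a third; origin at the centre of its underside, z up. Grip it across its outside at any height.
- bottle: loose open amber glass bottle, round, 51 mm across over its body, shoulders starting about 60 mm up, 88 mm tall to its mouth, two thin swabs sticking out to 132 mm that weigh nothing and do not hinder; 0.085 kg give or take a third; origin at the centre of its underside, z up. Grip its body 30 to 55 mm above its foot.
- ring: loose short black lens-barrel ring, 52 mm outside diameter, 24 mm tall, open through the middle, about 0.015 kg; origin at the centre of its underside, z up. Grip it across its outside.
- bay_cup: the cup's station: a fixed grey plate 94 x 134 x 6 mm with a round recess 74 mm across and 3 mm deep with a white floor (the floor is 3 mm above the bench). Origin: on the bench below the recess centre; the plate reaches 47 mm to +x, -x and +y of the origin and 87 mm to -y. A flat white picture 64 mm to -y of the origin shows a half-size side view (up is +x): a plain tall rectangle, 57 x 27 mm.
- bay_bottle: the bottle's station: a fixed grey plate 94 x 134 x 6 mm with a round recess 74 mm across and 3 mm deep with a white floor (the floor is 3 mm above the bench). Origin: on the bench below the recess centre; the plate reaches 47 mm to +x, -x and +y of the origin and 87 mm to -y. A flat white picture 64 mm to -y of the origin shows a half-size side view (up is +x): a bottle with stepped shoulder and narrow neck, 48 x 28 mm.
- bay_ring: the ring's station: a fixed grey plate 94 x 134 x 6 mm with a round recess 74 mm across and 3 mm deep with a white floor (the floor is 3 mm above the bench). Origin: on the bench below the recess centre; the plate reaches 47 mm to +x, -x and +y of the origin and 87 mm to -y. A flat white picture 64 mm to -y of the origin shows a half-size side view (up is +x): a low wide bar, 13 x 28 mm.
- bay_spare: the spare station, the only one without a picture and with nothing standing on it at the start: a fixed grey plate 94 x 134 x 6 mm with a round recess 74 mm across and 3 mm deep with a white floor (the floor is 3 mm above the bench). Origin: on the bench below the recess centre; the plate reaches 47 mm to +x, -x and +y of the origin and 87 mm to -y. 
- dropper: bystander: small white dropper bottle with a needle tip, 29 mm across, 115 mm tall, standing; origin at the centre of its underside. It stands on the 2 mm bench mat. Leave alone.
- stopper: bystander: black rubber stopper standing on its plug, 43 mm across, 32 mm tall; origin at the centre of its underside. It stands on the 2 mm bench mat. Leave alone.
Not all that is in view belongs to the job. What is shaped like the bottle but pink or yellow is not meant.

How it is judged (in metres and radians):
On the way:
1. one of the three things stands in the recess of the spare plate, upright and at rest (((horizontal distance between cup and bay_spare below 0.01 m and z of cup in the frame of bay_spare below 0.006 m and angle between cup's own z axis and vertical below 0.1 rad and linear speed of cup below 0.02 m/s) or (horizontal distance between bottle and bay_spare below 0.01 m and z of bottle in the frame of bay_spare below 0.006 m and angle between bottle's own z axis and vertical below 0.1 rad and linear speed of bottle below 0.02 m/s) or (horizontal distance between ring and bay_spare below 0.01 m and z of ring in the frame of bay_spare below 0.006 m and angle between ring's own z axis and vertical below 0.1 rad and linear speed of ring below 0.02 m/s))), for 0.2 s.
At the end, for the whole second after the job is handed in: Cup, bottle and ring each stand in the recess of their own station, within 10 mm of its centre, flat on its floor (origin less than 6 mm above the bench), within 0.1 rad of upright, at rest and released (horizontal distance between cup and bay_cup below 0.01 m and z of cup in the frame of bay_cup below 0.006 m and angle between each of cup, bottle, ring's own z axis and vertical below 0.1 rad and linear speed of each of cup, bottle, ring below 0.02 m/s and horizontal distance between bottle and bay_bottle below 0.01 m and z of bottle in the frame of bay_bottle below 0.006 m and horizontal distance between ring and bay_ring below 0.01 m and z of ring in the frame of bay_ring below 0.006 m); the robot touches nothing.
It fails at once if the cup, the bottle or the ring is tipped more than 0.6 rad (angle between any of cup, bottle, ring's own z axis and vertical above 0.6 rad).
It fails at once if the dropper bottle or the stopper is moved more than 20 mm or knocked over (distance of any of dropper, stopper from where it was at the start of the episode above 0.02 m or angle between any of dropper, stopper's own z axis and vertical above 0.5 rad).
It also fails if it takes over 99 s, if anything falls off the work surface, if the arm or the gripper's body presses on something with over 40 N, if the wrist force passes 120 N, or if a joint passes its speed limit or range.

## Robot

A 6-joint arm with a two-finger parallel gripper is mounted at the origin on a cart in front of the work surface, level with it; the furniture and walls round the work are solid. World frame = base frame: x ahead of the robot, y to its left, z up, the work surface at z = 0. Lengths are in mm, angles in rad, forces in N, time in s.
With the tool pointing down it reaches from about 400 to 825 mm from the base axis. Payload 7 kg.
Tool frame: the origin (TCP) lies on the centre line of the jaws, within the pads' length; the fingertips stand 14 mm ahead of it and the grasp point (between the pads) lies 5 mm behind it; z points along the fingers, y is the line along which they close (so a half turn about z gives the same grasp; the last joint's range is limited). The gripper opens to 88 mm and grips with 3 to 60 N. Pads are 19 mm wide; open, the fingers measure 130 mm over their backs; the gripper's body (78 mm by 193 mm) begins 47 mm behind the grasp point.
Start: joints at [1.532, 0.359, 0.012, 0, -1.224, -0.288], TCP at [216.693, 639.249, 240.561] pointing down, gripper open.
Joint ranges: [-3.07, 3.07], [-1.43, 2.12], [-1.02, 1.25], [-3.03, 1.67], [-3.05, -0], [-3.03, 3.03]. Speed limits (rad/s): [2.39, 2.39, 3.01, 3.14, 3.14, 3.14].

## Interface

Orientations are given as a unit quaternion [x, y, z, w].
In Python, from station import state, read_camera, close_job gives the robot as it stands.
- The arm moves only by the shell command python3 -m jog 'ROWS' [FORCE]. ROWS is JSON, a list of rows, each a list of 7 numbers: the shift along the tool's x, y, z in m, then the turn, a rotation vector about the tool's x, y, z in rad, then the closure in counts, from 0 (fully open) to 255 (shut). A call has 1 to 20 rows; each row shifts and turns the commanded pose from where the row before left it, along the tool's axes as they then stand; what a row does not reach is not made up. A row lasts 1/8 s, in which the tool goes at most 62.5 mm and 10.7 degrees, less where a joint would pass 70% of its speed; a pose out of reach is approached as far as the arm can. A call is refused whole if a number of a shift passes 0.0625 or a number of a turn 0.188, either way. A call with a gripper value outside its range is refused whole. The fingers move at their own pace and stop on an object; FORCE is the grip in N (left out, the last holds). Time passes only in rows, so rows that do not move let the fingers close. It gives the time, the measured TCP pose, the force, the opening and the grip force at its end, in the units of the state.
- state(): the state, without advancing time (a new reading comes with each control period).
- read_camera(name): name is "side" or "top" or "wrist"; returns a dict with "frame" (480x640x3 uint8, red, green, blue), "vfov" (degrees; the focal length in pixels is half the picture's height over the tangent of half this angle, whatever the lens; pixels are square), "cx", "cy" (the principal point, pixels), "R" (3x3) and "t" (3): a world point X has camera coordinates R X + t. Camera axes: x right, y down, z forward; pixel columns grow to the right and rows downward; lengths in mm; the calibration is good to about 2 mm. The wrist camera is an equidistant fisheye: a pixel r from the principal point sees the ray r / f radians off the axis. A picture is of the moment at which its call begins. There is no depth.
- close_job(): hands the job in; it is judged then, once.
The state is a dict: "time_s": time; "joint_positions": joint angles; "qd": joint speeds; "joint_torque": joint torques, N m; "ee_pos": TCP position; "eef_rot": TCP orientation; "force": force on the tool from outside, world axes, zero at the start; "ft_torque": the same for the moment, N m; "finger_gap": opening from 0.0 (shut) to 1.0 (fully open); "finger_force": force on a finger pad.
Only numpy, scipy, OpenCV 4.12 (cv2) and the standard library are available. Lean on these libraries where they do the work, as an engineer would, in place of code of your own. Each camera call takes 0.05 s, during which the arm holds its last target. There are 200 camera calls.

## Working session

There is one attempt and no reset: what is moved stays moved. The work goes in short steps, Python scripts to look and compute and a shell command to move; the robot and the scene stay as the last step left them, time stands still between calls to the robot, and variables do not carry over. Pictures are saved under pics/ and viewed, at most 14 in all, crops included, and the job is handed in when it is done.

```bash
mkdir -p pics; ls; cat > h.py <<'E'
import numpy as np, cv2
from station import state, read_camera
def snap(name,fn=None):
    c=read_camera(name)
    if fn: cv2.imwrite('pics/'+fn,cv2.cvtColor(c['frame'],cv2.COLOR_RGB2BGR))
    return c
def ray(c,u,v,fish=False):
    f=240/np.tan(np.radians(c['vfov'])/2); x=(u-c['cx']); y=(v-c['cy'])
    if fish:
        r=np.hypot(x,y); th=r/f; d=np.array([x/r*np.sin(th),y/r*np.sin(th),np.cos(th)]) if r>0 else np.array([0,0,1.])
    else: d=np.array([x/f,y/f,1])
    R=np.array(c['R']);t=np.array(c['t']); return -R.T@t, R.T@d
def onz(c,u,v,z,fish=False):
    o,d=ray(c,u,v,fish); return o+d*(z-o[2])/d[2]
def proj(c,X,fish=False):
    f=240/np.tan(np.radians(c['vfov'])/2); p=np.array(c['R'])@np.array(X,float)+np.array(c['t'])
    if fish:
        q=np.hypot(p[0],p[1]); th=np.arctan2(q,p[2]); return np.array([c['cx']+f*th*p[0]/q,c['cy']+f*th*p[1]/q])
    return np.array([c['cx']+f*p[0]/p[2],c['cy']+f*p[1]/p[2]])
E
python3 - <<'E'
from h import *
for n in ['side','top','wrist']:
    c=snap(n,n+'0.png'); print(n,c['vfov'],c['cx'],c['cy'],np.round(c['R'],3).tolist(),np.round(c['t'],1), -np.array(c['R']).T@np.array(c['t']))
s=state(); print({k:np.round(v,3) for k,v in s.items()})
E
```

```text
pics
side 54.516758635885616 327.3650739824246 237.42704731297255 [[-0.993, -0.119, -0.017], [-0.053, 0.558, -0.828], [0.108, -0.821, -0.56]] [524.4  81.1 833.9] [434.56554351 702.27417548 542.99131777]
top 50.16850824294471 323.4237357449497 234.71012374413553 [[0.008, -1.0, -0.013], [-0.984, -0.006, -0.178], [0.178, 0.014, -0.984]] [ -3.6 542.2 932.9] [ 367.07403965  -13.37276802 1014.58522153]
wrist 65.70646984690485 315.1954634979344 242.50714161386097 [[-0.321, -0.947, 0.001], [-0.911, 0.308, 0.274], [-0.26, 0.087, -0.962]] [674.2 -34.4 388.7] [285.82001647 615.36010959 382.61737372]
{'time_s': np.float64(0.15), 'joint_positions': array([ 1.532,  0.359,  0.011, -0.   , -1.224, -0.288]), 'qd': array([ 0.001, -0.003,  0.004,  0.   ,  0.001,  0.   ]), 'joint_torque': array([-1.0000e-03, -5.8327e+01,  2.9329e+01,  7.0010e+00,  9.0000e-03,
       -0.0000e+00]), 'ee_pos': array([216.58 , 638.922, 239.841]), 'eef_rot': array([ 0.987, -0.163, -0.   ,  0.001]), 'force': array([-0.015, -0.715, -0.131]), 'ft_torque': array([-0.045, -0.008,  0.047]), 'finger_force': np.float64(0.0), 'finger_gap': np.float64(1.002)}
```

View pics/top0.png

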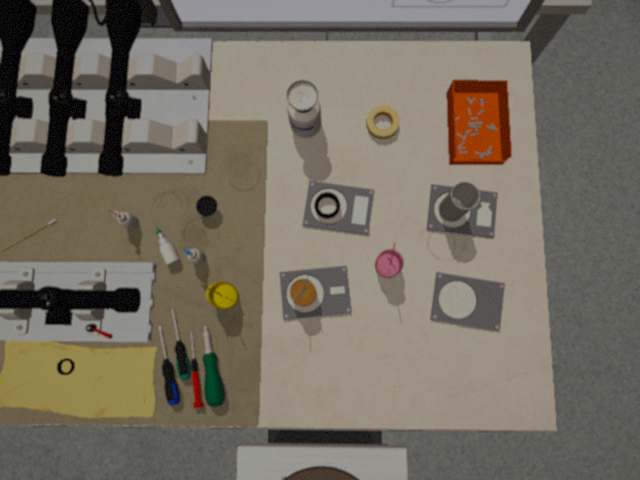

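View pics/side0.png

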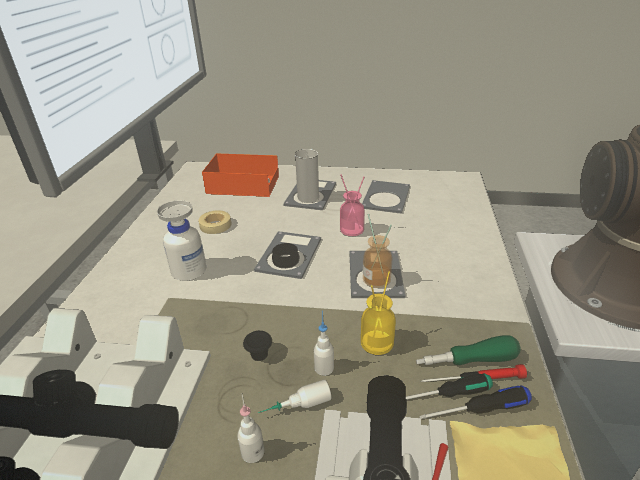

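```bash
cat > m.py <<'E'
from h import *
c=snap('top','top1.png'); im=c['frame']; hsv=cv2.cvtColor(im,cv2.COLOR_RGB2HSV)
m=((hsv[...,2]>60)&(hsv[...,2]<125)&(hsv[...,1]<50)).astype(np.uint8)*255
m[:,:268]=0;m[:170]=0;m[340:]=0; m[:,515:]=0
m=cv2.morphologyEx(m,cv2.MORPH_OPEN,np.ones((2,2)))
cv2.imwrite('pics/mask.png',cv2.resize(m[160:340,260:520],None,fx=3,fy=3,interpolation=0))
cv2.imwrite('pics/crop1.png',cv2.resize(cv2.cvtColor(im[160:340,260:520],cv2.COLOR_RGB2BGR),None,fx=3,fy=3,interpolation=2))
E
python3 m.py
```

```text
(no output)
```

View pics/crop1.png

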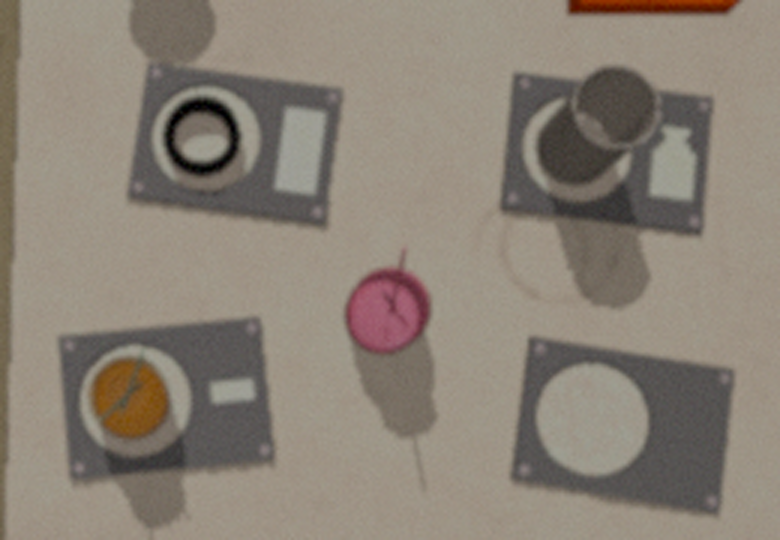

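View pics/mask.png

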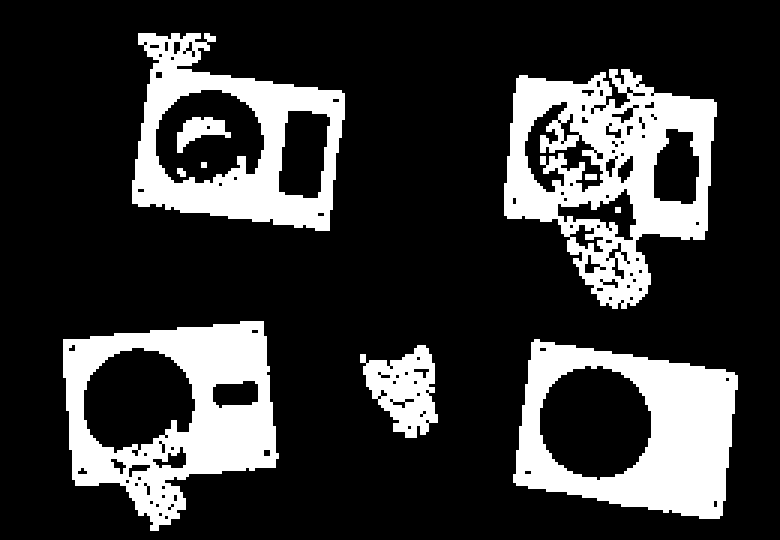

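The crop shows: top left, a plate picturing a tall rectangle (bay_cup), holding the ring. Top right, the bottle picture (bay_bottle), holding the steel cup. Bottom left, the low bar (bay_ring), holding the amber bottle. Bottom right is the spare. The bottle candidates in the full top view are amber (304,293), pink (389,264) and yellow (223,296). Only the amber one fits, and it stands in a recess.

```bash
python3 - <<'E'
from h import *
c=snap('top')
P={'cup':[(150,68),(345,92),(328,230),(132,204)],'bottle':[(517,75),(717,100),(704,240),(505,215)],'ring':[(63,338),(262,321),(275,467),(74,486)],'spare':[(534,338),(738,372),(720,519),(513,486)]}
px=lambda p:(p[0]/3+260-.33,p[1]/3+160-.33)
for k,q in P.items():
    w=np.array([onz(c,*px(p),6) for p in q])[:,:2]; ctr=w.mean(0)
    a=(w[0]+w[3]-w[1]-w[2])/2; L=np.linalg.norm(a); b=(w[0]+w[1]-w[2]-w[3])/2; a=a/L
    print(k,ctr+20*a,'yaw',np.degrees(np.arctan2(-a[0],a[1])),L,np.linalg.norm(b))
for n,p,z in [('recspare',(595,422),3),('recring',(139,404),3),('reccup',(210,146),3),('ringtop',(203,136),27),('cuprim',(617,107),117),('bottle',(130,399),55),('pink',(388,311),55)]: print(n,onz(c,*px(p),z))
for n,p,z in [('dropper1',(121,218),60),('dropper2',(193,255),60),('stopper',(206,205),34),('pump',(303,95),110),('yellow',(223,296),55)]: print(n,onz(c,*p,z))
E
```

```text
cup [605.37486842 -10.82004698] yaw -7.181325506552935 132.47779945656038 95.2242437412421
bottle [ 600.44581065 -259.80092585] yaw -7.088636192418072 133.4429345652327 96.86948798262644
ring [430.30870225  34.58526563] yaw 5.528597588949513 131.1004901459704 95.89351469769358
spare [ 420.85710455 -262.59869323] yaw -8.874599416690085 133.50599423974762 96.5198307696001
recspare [ 421.70752338 -263.17753396    3.        ]
recring [431.2276872  34.0565591   3.       ]
reccup [604.80507035 -11.42566258   3.        ]
ringtop [605.90669982  -6.81646724  27.        ]
cuprim [ 603.23129724 -255.42324946  117.        ]
bottle [430.98301772  37.25968192  55.        ]
pink [ 487.06558541 -123.69320886   55.        ]
dropper1 [570.41709298 387.56907954  60.        ]
dropper2 [499.86923906 245.53076146  60.        ]
stopper [603.02831228 232.20923244  34.        ]
pump [798.86229948  39.98671557 110.        ]
yellow [423.72096028 186.57177954  55.        ]
```

```bash
python3 -m jog '[[0,0,0,0,0,0.1776,0],[0,0,0,0,0,0.1776,0],[0,0,0,0,0,0.1776,0],[0,0,0,0,0,0.1776,0],[0,0,0,0,0,0.1776,0],[0,0,0,0,0,0.1776,0],[0,0,0,0,0,0.1776,0],[0.05,-0.03,0,0,0,0,0],[0.05,-0.03,0,0,0,0,0],[0.05,-0.03,0,0,0,0,0],[0.05,-0.03,0,0,0,0,0],[0.05,-0.03,0,0,0,0,0],[0.05,-0.03,0,0,0,0,0],[0.05,-0.03,0,0,0,0,0],[0.05,-0.03,0,0,0,0,0],[0.05,-0.03,0,0,0,0,0],[0.05,-0.03,0,0,0,0,0],[0.05,-0.03,0,0,0,0,0],[0.05,-0.03,0,0,0,0,0],[0.046,-0.03,0,0,0,0,0]]'
cat > d.py <<'E'
# usage: d.py x y z -> tool-frame shift to TCP target, and yaw fix
import sys; from h import *; from scipy.spatial.transform import Rotation as Ro
s=state(); R=Ro.from_quat(s['eef_rot']); d=np.array(sys.argv[1:4],float)-s['ee_pos']
a=np.array([[0,-1,0],[-1,0,0],[0,0,-1.]]).T
print('t',s['time_s'],'tcp',np.round(s['ee_pos'],1),'gap',s['finger_gap'],'tool shift',np.round(R.inv().apply(d),1),'rotvec',np.round((R.inv()*Ro.from_matrix(a)).as_rotvec(),4),'F',np.round(s['force'],1),'j',np.round(s['joint_positions'],2))
E
python3 d.py 606 -7 120; python3 -c "
from h import *
snap('wrist','w1.png')"
```

```text
time_s: 2.75
ee_pos: [608.0, -8.4, 240.7]
eef_rot: [0.707, -0.707, 0.0, -0.0]
force: [0.6, 0.9, 0.4]
finger_gap: 1.0
finger_force: 0.0
t 2.75 tcp [608.   -8.4 240.7] gap 1.0001900456007058 tool shift [ -1.3   2.  120.7] rotvec [-0.0003  0.0001  0.0006] F [0.6 0.9 0.4] j [ 0.31  0.25 -0.14 -0.   -1.18 -0.31]
```

View pics/w1.png

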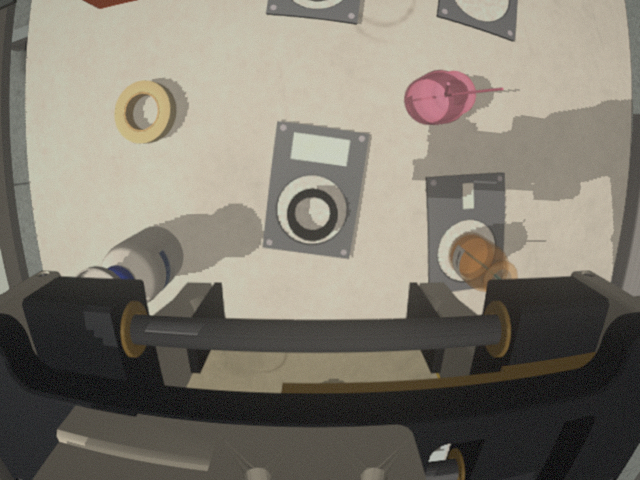

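The wrist view shows the ring at (312,214) in the recess centred near (313,211), with plate corners (281,122), (370,133), (351,258) and (265,246). The amber bottle is at (480,258) in the bar plate.

```bash
python3 - <<'E'
from h import *
c=snap('wrist')
w=np.array([onz(c,*p,6,True) for p in [(281,122),(370,133),(351,258),(265,246)]])[:,:2]
a=w[2]+w[3]-w[0]-w[1]; L=np.linalg.norm(a)/2; a/=2*L
print('baycup',w.mean(0)+20*a,L,'recess',onz(c,313,211,3,True),'ringtop',onz(c,312,214,27,True))
print('recring',onz(c,466,252,3,True))
# circle fits of ring by colour
im=c['frame']; m=((im.max(2)<60)).astype(np.uint8)*255; m[:,:270]=0;m[:,360:]=0;m[:175]=0;m[255:]=0
k=max(cv2.findContours(m,cv2.RETR_EXTERNAL,cv2.CHAIN_APPROX_NONE)[0],key=cv2.contourArea); e=cv2.fitEllipse(k); print(e, onz(c,*e[0],25,True))
E
```

```text
baycup [610.79165666 -14.32564551] 131.78819483115177 recess [611.82458764 -12.64303815   3.        ] ringtop [612.66108899 -14.3107244   27.        ]
recring [438.4949112   32.74547288   3.        ]Traceback (most recent call last):
  File "<stdin>", line 9, in <module>
cv2.error: OpenCV(4.12.0) /io/opencv/modules/imgproc/src/shapedescr.cpp:361: error: (-201:Incorrect size of input array) There should be at least 5 points to fit the ellipse in function 'fitEllipseNoDirect'
```

```bash
cat > ell.py <<'E'
from h import *
def ell(c,box,lo,hi,inv=False):
    """fit ellipse to largest blob with max-channel in [lo,hi] in box x0,y0,x1,y1"""
    x0,y0,x1,y1=box; v=cv2.GaussianBlur(c['frame'],(3,3),0)[y0:y1,x0:x1].max(2)
    m=((v>=lo)&(v<=hi)).astype(np.uint8)*255
    k=max(cv2.findContours(m,cv2.RETR_EXTERNAL,cv2.CHAIN_APPROX_NONE)[0],key=cv2.contourArea)
    e=cv2.fitEllipse(cv2.convexHull(k)); return (e[0][0]+x0,e[0][1]+y0),e[1]
E
python3 - <<'E'
from ell import *
c=snap('wrist'); t=snap('top')
print(c['frame'].max(2)[214,285:340:3]); print(t['frame'].max(2)[206,310:346])
e=ell(c,(278,178,348,252),0,85); print('wrist ring',e,onz(c,*e[0],20,True))
e=ell(c,(278,178,346,243),175,255); print('wrist rec',e,onz(c,*e[0],3,True))
e=ell(t,(308,186,350,226),0,50); print('top ring',e,onz(t,*e[0],20))
e=ell(t,(308,186,350,226),150,255); print('top rec',e,onz(t,*e[0],3))
print('arm shadow? tcp',state()['ee_pos'])
E
```

```text
[202  79  67  73 147 145 148 144 166 203 199 200 198 200 202 144  68  64
 143]
[38 34 28 29 39 34 37 40 36 35 37 29 43 37 43 39 29 37 33 39 39 29 40 29
 36 42 36 26 43 38 25 38 30 25 38 39]
wrist ring ((312.68171310424805, 216.69323348999023), (49.04747772216797, 50.67312240600586)) [610.33785562  -7.86174516  20.        ]
wrist rec ((311.4778747558594, 211.01327514648438), (65.60004425048828, 66.8749008178711)) [611.67438486 -10.32425192   3.        ]
top ring ((328.9397850036621, 204.6434326171875), (48.97978591918945, 51.75436782836914)) [608.35203645  -9.95936154  20.        ]Traceback (most recent call last):
  File "<stdin>", line 7, in <module>
  File "ell.py", line 7, in ell
    e=cv2.fitEllipse(cv2.convexHull(k)); return (e[0][0]+x0,e[0][1]+y0),e[1]
cv2.error: OpenCV(4.12.0) /io/opencv/modules/imgproc/src/shapedescr.cpp:361: error: (-201:Incorrect size of input array) There should be at least 5 points to fit the ellipse in function 'fitEllipseNoDirect'
```

```bash
python3 -m jog '[[0,0,0.04,0,0,0,0],[0,0,0.04,0,0,0,0],[0,0,0.035,0,0,0,0],[0,0,0,0,0,0,0]]' 8; python3 - <<'E'
from ell import *
c=snap('wrist','w2.png'); print(proj(c,state()['ee_pos'],True), proj(c,[608,-9,20],True), state()['ee_pos'])
E
```

```text
time_s: 3.45
ee_pos: [605.0, -5.7, 123.4]
eef_rot: [0.708, -0.706, -0.001, 0.002]
force: [1.4, 0.9, 0.5]
finger_gap: 1.0
finger_force: 0.0
[309.44662258 318.89698082] [308.82927394 243.01995202] [606.58347372  -5.66425933 125.52801268]
```

View pics/w2.png

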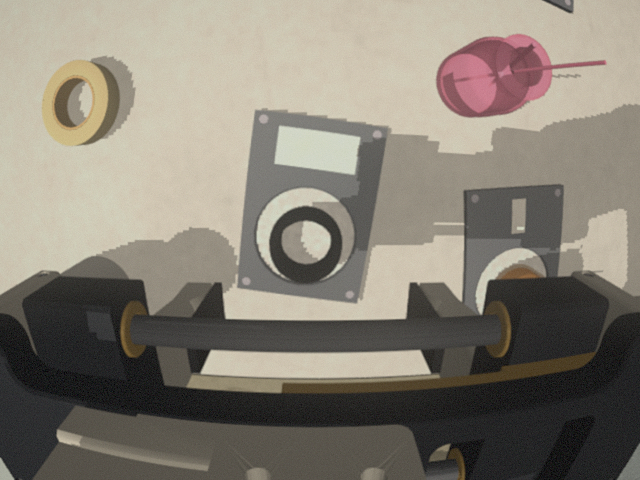

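```bash
python3 -m jog '[[0.001,-0.003,0,0,0,0,0],[0,0,0,0,0,0,0]]' 8; python3 - <<'E'
from ell import *
for i in range(3):
    c=snap('wrist'); e=ell(c,(255,190,365,290),0,85)
    print(np.round(state()['ee_pos'],1),np.round(e[0],1),onz(c,*e[0],15,True), onz(c,316,e[0][1],15,True)[:2])
E
python3 d.py 610 -8.5 22
```

```text
time_s: 3.75
ee_pos: [611.3, -7.1, 127.3]
eef_rot: [0.708, -0.707, 0.001, -0.001]
force: [-0.7, 0.2, 0.4]
finger_gap: 1.002
finger_force: 0.0
[611.   -7.2 127. ] [315.8 245. ] [610.3864175   -6.13144772  15.        ] [610.2323486   -6.13185374]
[610.7  -7.3 126.7] [315.3 245.3] [610.36073774  -6.12534393  15.        ] [609.8373417   -6.12650357]
[610.6  -7.4 126.4] [314.7 245.6] [610.41679534  -6.11223484  15.        ] [609.51194831  -6.11397249]
t 3.9 tcp [610.6  -7.4 126.4] gap 1.000715230616101 tool shift [  1.2   0.7 104.4] rotvec [-0.0013  0.0004  0.0008] F [ 0.2 -0.2 -0.3] j [ 0.31  0.35 -0.28  0.   -0.94 -0.31]
```

```bash
python3 -m jog '[[0,0,0.03,0,0,0,0],[0,0,0.03,0,0,0,0],[0,0,0.02,0,0,0,0],[0,0,0.013,0,0,0,0],[0,0,0.01,0,0,0,0],[0,0,0,0,0,0,0],[0,0,0,0,0,0,0],[0,0,0,0,0,0,60],[0,0,0,0,0,0,100],[0,0,0,0,0,0,140],[0,0,0,0,0,0,180],[0,0,0,0,0,0,180],[0,0,0,0,0,0,180],[0,0,0,0,0,0,180]]' 8;  python3 -c "
from h import *
snap('wrist','w3.png')"
```

```text
time_s: 5.65
ee_pos: [610.2, -7.4, 22.6]
eef_rot: [0.707, -0.707, 0.0, 0.0]
force: [0.4, -0.7, 1.4]
finger_gap: 0.586
finger_force: 8.0
```

View pics/w3.png

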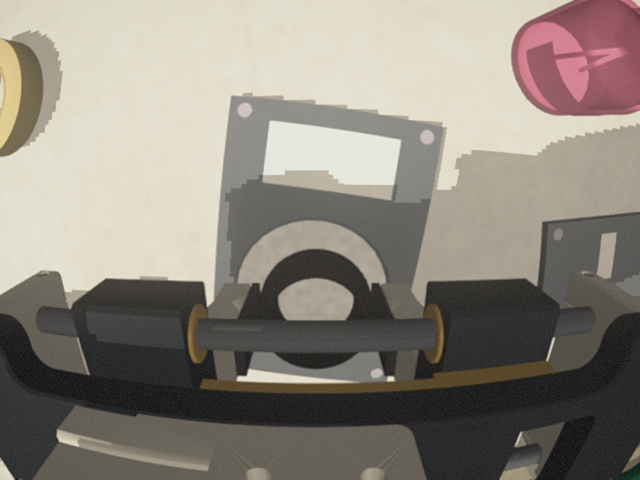

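```bash
python3 -m jog '[[0,0,-0.01,0,0,0,180],[0,0,-0.03,0,0,0,180],[0,0,-0.05,0,0,0,180],[0,0,-0.05,0,0,0,180],[0,0,-0.04,0,0,0,180],[0.02,0.015,0,0,0,0,180],[0.035,0.026,0,0,0,0,180],[0.035,0.026,0,0,0,0,180],[0.035,0.026,0,0,0,0,180],[0.035,0.026,0,0,0,0,180],[0.035,0.026,0,0,0,0,180],[0.035,0.026,0,0,0,0,180],[0.025,0.015,0,0,0,0,180],[0,0,0.03,0,0,0,180],[0,0,0.03,0,0,0,180],[0,0,0,0,0,0,180],[0,0,0,0,0,0,180],[0,0,0,0,0,0,180],[0,0,0,0,0,0,180]]' 8; python3 d.py 424 -263 22; python3 - <<'E'
from ell import *
c=snap('wrist','w4.png'); t=snap('top','top2.png')
for p in [(424,-263,3)]: print(proj(c,p,True),proj(t,p))
E
```

```text
time_s: 8.07
ee_pos: [424.9, -262.6, 143.4]
eef_rot: [0.707, -0.707, 0.001, -0.0]
force: [0.4, -0.0, -0.4]
finger_gap: 0.59
finger_force: 8.0
t 8.075 tcp [ 424.9 -262.6  143.4] gap 0.589524753388325 tool shift [  0.3   1.1 121.4] rotvec [-0.0015 -0.0003  0.001 ] F [ 0.4 -0.  -0.4] j [-0.16  0.16 -0.5   0.   -0.91  0.16]
[315.51914907 233.48668305] [457.86665146 299.15500546]
```

View pics/w4.png

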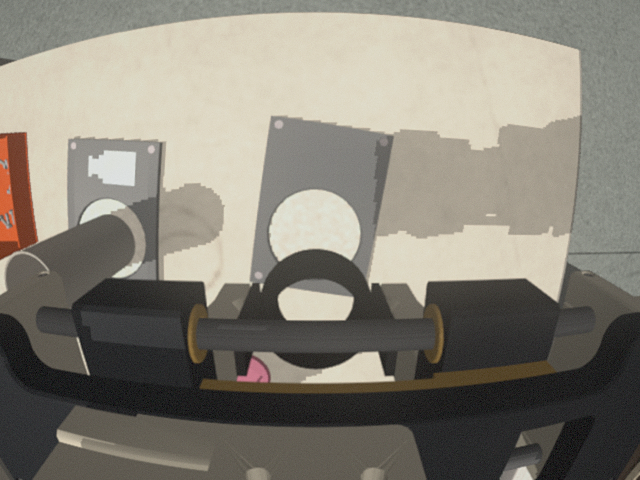

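```bash
python3 -m jog '[[0,0,0.03,0,0,0,180],[0,0,0.03,0,0,0,180],[0,0,0.03,0,0,0,180],[0,0,0.015,0,0,0,180],[0,0,0.009,0,0,0,180],[0,0,0.0055,0,0,0,180],[0,0,0,0,0,0,180],[0,0,0,0,0,0,180],[0,0,0,0,0,0,90],[0,0,0,0,0,0,60],[0,0,0,0,0,0,0],[0,0,0,0,0,0,0],[0,0,-0.02,0,0,0,0],[0,0,-0.05,0,0,0,0],[0,0,-0.05,0,0,0,0],[0,0,0,0,0,0,0],[0,0,0,0,0,0,0],[0,0,0,0,0,0,0],[0,0,0,0,0,0,0]]' 8; python3 - <<'E'
from ell import *
c=snap('wrist','w5.png'); e=ell(c,(250,180,375,292),0,85); print(e,onz(c,*e[0],15,True),state()['ee_pos'])
e=ell(c,(255,180,375,283),165,255); print(e,onz(c,*e[0],3,True))
E
```

```text
time_s: 10.55
ee_pos: [423.9, -262.5, 142.0]
eef_rot: [0.707, -0.707, -0.001, 0.001]
force: [-0.8, -0.2, 0.8]
finger_gap: 0.994
finger_force: 0.0
((314.0140686035156, 238.91833114624023), (66.71249389648438, 69.85710144042969)) [ 423.6166186  -262.02308777   15.        ] [ 423.9665771  -262.50711704  142.17074629]
((312.05496978759766, 233.23211669921875), (87.94139862060547, 90.07994842529297)) [ 425.16330381 -263.3349012     3.        ]
```

View pics/w5.png

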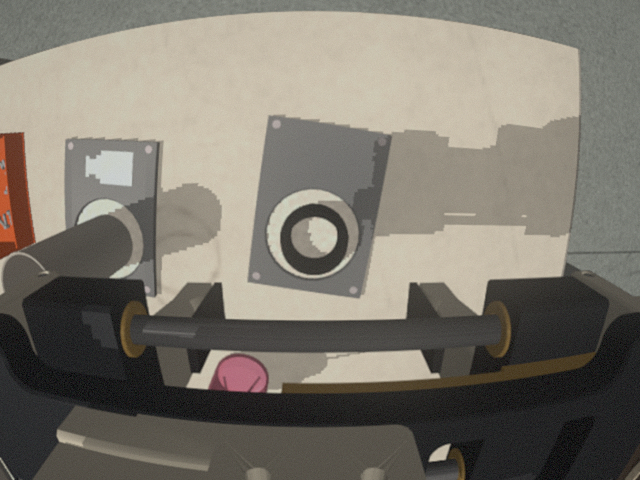

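```bash
python3 -m jog '[[0,0,-0.035,0,0,0,0],[0,0,-0.035,0,0,0,0],[0,-0.03,0,0,0,0,0],[0,-0.05,0,0,0,0,0],[0,-0.05,0,0,0,0,0],[-0.005,-0.05,0,0,0,0,0],[0,0,0,0,0,0,0],[0,0,0,0,0,0,0],[0,0,0,0,0,0,0],[0,0,0,0,0,0,0]]' 8; python3 - <<'E'
from h import *
c=snap('wrist','w6.png'); print(np.round(state()['ee_pos'],1),proj(c,(606,-257,117),True),proj(c,(604,-260,3),True))
E
```

```text
time_s: 11.85
ee_pos: [603.8, -257.6, 213.7]
eef_rot: [0.707, -0.707, 0.0, -0.0]
force: [-0.5, 0.3, 0.1]
finger_gap: 1.001
finger_force: 0.0
[ 603.9 -257.6  213.7] [310.76262173 251.20873378] [314.25690565 213.30667704]
```

View pics/w6.png

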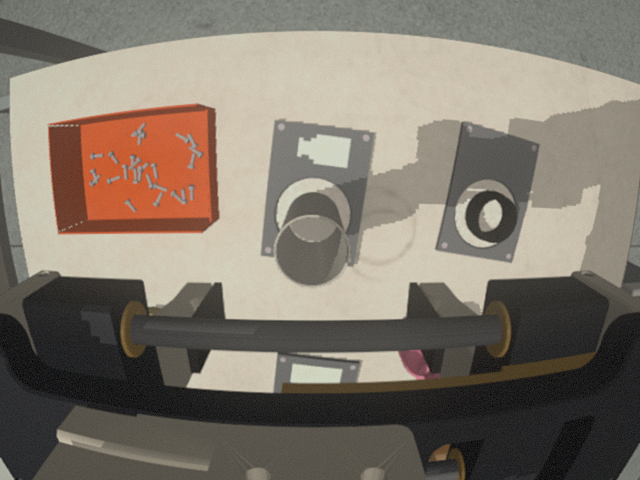

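```bash
python3 -m jog '[[0,-0.001,0.03,0,0,0,0],[0,0,0.03,0,0,0,0],[0,0,0.03,0,0,0,0],[0,0,0.024,0,0,0,0],[0,0,0.02,0,0,0,0],[0,0,0,0,0,0,0],[0,0,0,0,0,0,0],[0,0,0,0,0,0,60],[0,0,0,0,0,0,90],[0,0,0,0,0,0,110],[0,0,0,0,0,0,180],[0,0,0,0,0,0,180],[0,0,0,0,0,0,180],[0,0,0,0,0,0,180],[0,0,0,0,0,0,180]]' 20; python3 d.py 611 -11 78
```

```text
time_s: 13.78
ee_pos: [605.5, -257.5, 79.2]
eef_rot: [0.707, -0.707, 0.0, -0.0]
force: [1.1, 0.3, 1.8]
finger_gap: 0.587
finger_force: 20.0
t 13.775 tcp [ 605.5 -257.5   79.2] gap 0.5867901661765638 tool shift [-246.5   -5.7    1.2] rotvec [-0.0003 -0.0001  0.0008] F [1.1 0.3 1.8] j [-0.11  0.47 -0.22  0.   -0.89  0.11]
```

```bash
python3 -m jog '[[0,0,-0.01,0,0,0,180],[0,0,-0.03,0,0,0,180],[0,0,-0.04,0,0,0,180],[0,0,-0.02,0,0,0,180],[-0.015,0,0,0,0,0,180],[-0.03,-0.001,0,0,0,0,180],[-0.035,-0.001,0,0,0,0,180],[-0.035,-0.001,0,0,0,0,180],[-0.035,-0.001,0,0,0,0,180],[-0.035,-0.001,0,0,0,0,180],[-0.03,-0.001,0,0,0,0,180],[-0.02,0,0,0,0,0,180],[-0.011,0,0,0,0,0,180],[0,0,0,0,0,0,180],[0,0,0,0,0,0,180],[0,0,0,0,0,0,180],[0,0,0,0,0,0,180]]' 20; python3 d.py 611 -11 78; python3 - <<'E'
from h import *
c=snap('wrist','w7.png'); print(np.round(state()['ee_pos'],1),proj(c,(611,-11,3),True))
E
```

```text
time_s: 15.9
ee_pos: [611.2, -12.0, 179.1]
eef_rot: [-0.707, 0.707, -0.0, 0.0]
force: [-0.6, -0.1, -2.4]
finger_gap: 0.587
finger_force: 20.0
t 15.9 tcp [611.2 -12.  179.1] gap 0.5866879758485601 tool shift [ -1.    0.2 101.1] rotvec [-0.      0.     -0.0001] F [-0.6 -0.1 -2.4] j [ 0.3   0.3  -0.22  0.   -1.05 -0.3 ]
[611.2 -11.9 179. ] [314.43467992 224.86482135]
```

View pics/w7.png

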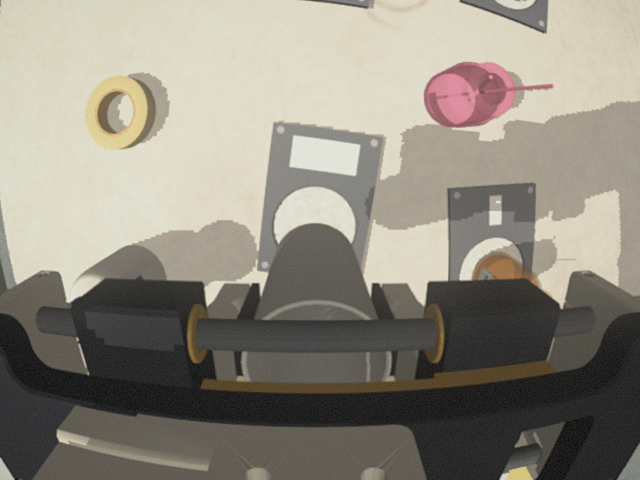

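```bash
python3 -m jog '[[0,0,0.02,0,0,0,180],[0,0,0.03,0,0,0,180],[0,0,0.025,0,0,0,180],[0,0,0.012,0,0,0,180],[0,0,0.008,0,0,0,180],[0,0,0.0045,0,0,0,180],[0,0,0,0,0,0,180],[0,0,0,0,0,0,180],[0,0,0,0,0,0,180],[0,0,0,0,0,0,95],[0,0,0,0,0,0,85],[0,0,0,0,0,0,60],[0,0,0,0,0,0,0],[0,0,0,0,0,0,0],[0,0,-0.03,0,0,0,0],[0,0,-0.05,0,0,0,0],[0,0,-0.05,0,0,0,0],[0,0,0,0,0,0,0],[0,0,0,0,0,0,0],[0,0,0,0,0,0,0]]' 20; python3 - <<'E'
from h import *
c=snap('wrist','w8.png'); print(np.round(state()['ee_pos'],1),proj(c,(611,-12,117),True),proj(c,(611,-11.5,3),True),proj(c,(434,34,3),True))
E
```

```text
time_s: 18.45
ee_pos: [610.5, -11.5, 208.2]
eef_rot: [0.707, -0.707, -0.001, 0.001]
force: [0.6, 0.1, -0.7]
finger_gap: 1.0
finger_force: 0.0
[610.6 -11.6 208.2] [312.82345258 252.14598253] [313.28911735 216.97787597] [480.14524447 260.81737049]
```

View pics/w8.png

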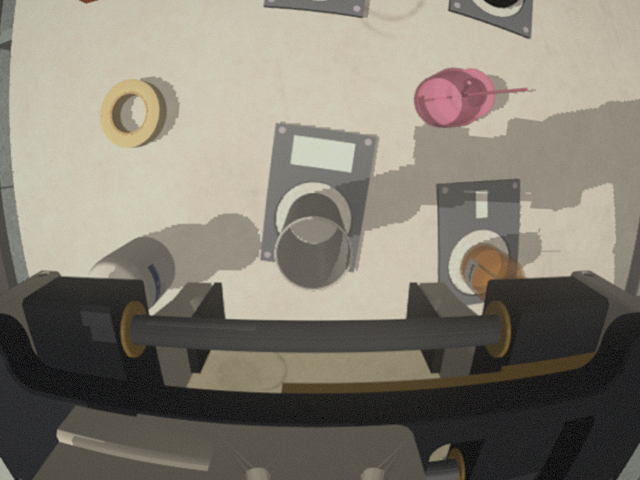

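```bash
python3 -m jog '[[-0.006,0.022,0,0,0,0,0],[-0.012,0.044,0,0,0,0,0],[-0.012,0.044,0,0,0,0,0],[-0.012,0.044,0,0,0,0,0],[-0.0065,0.022,0,0,0,0,0],[0,0,0,0,0,0,0],[0,0,0,0,0,0,0],[0,0,0,0,0,0,0],[0,0,0,0,0,0,0],[0,0,0,0,0,0,0]]' 15; python3 - <<'E'
from h import *
c=snap('wrist','w9.png'); print(np.round(state()['ee_pos'],1),proj(c,(434,34,3),True),proj(c,(434.5,37,60),True))
E
```

```text
time_s: 19.75
ee_pos: [435.4, 36.7, 209.3]
eef_rot: [0.707, -0.707, -0.0, 0.0]
force: [0.8, -0.1, -0.5]
finger_gap: 1.002
finger_force: 0.0
[435.3  36.8 209.4] [315.60480948 213.86218889] [315.10010945 231.5117685 ]
```

View pics/w9.png

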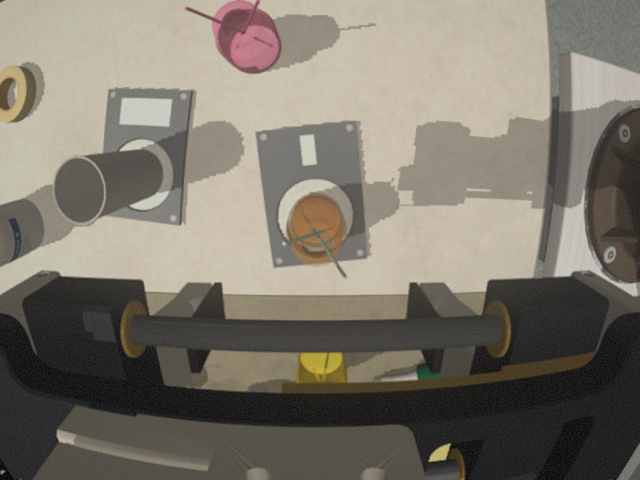

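```bash
python3 -m jog '[[-0.001,0.001,0.03,0,0,0,0],[0,0,0.04,0,0,0,0],[0,0,0.04,0,0,0,0],[0,0,0.03,0,0,0,0],[0,0,0.015,0,0,0,0],[0,0,0.008,0,0,0,0],[0,0,0,0,0,0,0],[0,0,0,0,0,0,0],[0,0,0,0,0,0,60],[0,0,0,0,0,0,90],[0,0,0,0,0,0,110],[0,0,0,0,0,0,180],[0,0,0,0,0,0,180],[0,0,0,0,0,0,180],[0,0,0,0,0,0,180],[0,0,0,0,0,0,180]]' 15; python3 d.py 604.7 -260.5 45.6;python3 -c "
from h import *
snap('wrist','w10.png')"
```

```text
time_s: 21.8
ee_pos: [434.2, 37.9, 46.6]
eef_rot: [0.707, -0.707, 0.0, -0.0]
force: [-0.3, 0.4, 1.3]
finger_gap: 0.57
finger_force: 15.0
t 21.8 tcp [434.2  37.9  46.6] gap 0.5698012235613198 tool shift [ 298.6 -170.2    1. ] rotvec [-0.0001  0.      0.0009] F [-0.3  0.4  1.3] j [ 0.54  0.2  -0.75  0.   -0.62 -0.54]
```

View pics/w10.png

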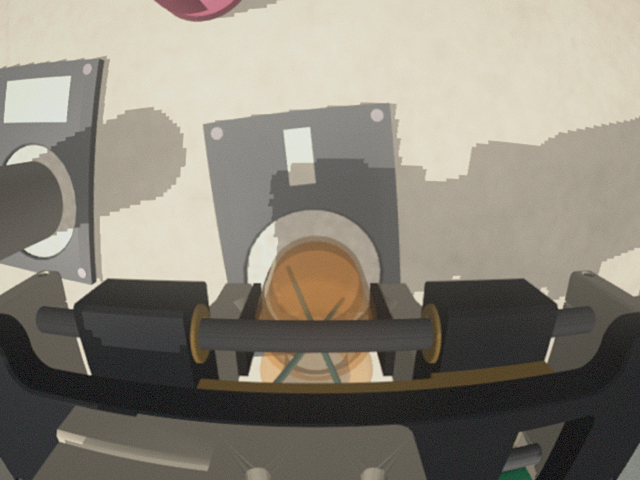

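```bash
python3 -m jog '[[0,0,-0.01,0,0,0,180],[0,0,-0.03,0,0,0,180],[0,0,-0.05,0,0,0,180],[0,0,-0.05,0,0,0,180],[0,0,-0.02,0,0,0,180],[0.015,-0.009,0,0,0,0,180],[0.03,-0.017,0,0,0,0,180],[0.035,-0.02,0,0,0,0,180],[0.035,-0.02,0,0,0,0,180],[0.035,-0.02,0,0,0,0,180],[0.035,-0.02,0,0,0,0,180],[0.035,-0.02,0,0,0,0,180],[0.035,-0.02,0,0,0,0,180],[0.028,-0.016,0,0,0,0,180],[0.0155,-0.0085,0,0,0,0,180],[0,0,0,0,0,0,180],[0,0,0,0,0,0,180],[0,0,0,0,0,0,180],[0,0,0,0,0,0,180],[0,0,0,0,0,0,180]]' 15; python3 d.py 604.7 -260.5 45.6; python3 - <<'E'
from ell import *
c=snap('wrist'); t=snap('top'); print('expected recess',proj(c,(604.7,-260.5,3),True))
g=c['frame'].max(2); m=(g>150)&(c['frame'].ptp(2)<45) if hasattr(c['frame'],'ptp') else (g>150)
for r in range(180,245,8): print(r,''.join('#' if v>180 else '+' if v>140 else '.' for v in g[r,240:390:3]))
E
```

```text
time_s: 24.35
ee_pos: [604.9, -260.1, 206.8]
eef_rot: [0.708, -0.707, 0.0, -0.0]
force: [-1.6, -0.7, -0.7]
finger_gap: 0.569
finger_force: 15.0
t 24.35 tcp [ 604.9 -260.1  206.8] gap 0.5685291942856477 tool shift [  0.4   0.3 161.2] rotvec [-0.0003 -0.      0.0013] F [-1.6 -0.7 -0.7] j [-0.11  0.35 -0.08 -0.   -1.14  0.11]
expected recess [314.57971664 216.68668102]
180 ##########.........+....+..................++#####
188 ##########+++....+##############+..........+######
196 #########++++++####################+......++######
204 #########.++.########################.....++######
212 #########....########################+....+#######
220 #########+..+#########################...++#######
228 ########++...########################....+########
236 ########......######################....++########
244 ########........++++++.+.++++.++++......+#########
```

```bash
python3 -m jog '[[0,0,0.03,0,0,0,180],[0,0,0.04,0,0,0,180],[0,0,0.04,0,0,0,180],[0,0,0.025,0,0,0,180],[0,0,0.012,0,0,0,180],[0,0,0.008,0,0,0,180],[0,0,0.0045,0,0,0,180],[0,0,0,0,0,0,180],[0,0,0,0,0,0,180],[0,0,0,0,0,0,180],[0,0,0,0,0,0,95],[0,0,0,0,0,0,85],[0,0,0,0,0,0,60],[0,0,0,0,0,0,0],[0,0,0,0,0,0,0],[0,0,-0.03,0,0,0,0],[0,0,-0.05,0,0,0,0],[0,0,-0.05,0,0,0,0],[0,0,-0.03,0,0,0,0],[0,0,0,0,0,0,0]]' 15; python3 -m jog '[[0,0,0,0,0,0,0],[0,0,0,0,0,0,0],[0,0,0,0,0,0,0]]'; python3 d.py 424 -262.5 22; python3 - <<'E'
from ell import *
c=snap('wrist'); cv2.imwrite('pics/w11.png',c['frame'][...,::-1])
h=cv2.cvtColor(c['frame'],cv2.COLOR_RGB2HSV); m=((h[...,0]>5)&(h[...,0]<22)&(h[...,1]>120)).astype(np.uint8); m[:,:250]=0;m[:,380:]=0;m[285:]=0
n,l,s,ce=cv2.connectedComponentsWithStats(m); i=1+np.argmax(s[1:,4]); print('amber',s[i],ce[i])
for p in [(604.7,-260.4,3),(604.7,-260.4,46),(604.7,-260.4,91)]: print(proj(c,p,True))
# expected amber silhouette box if bottle body centred here
P=np.array([proj(c,(604.7+25.5*np.cos(a),-260.4+25.5*np.sin(a),z),True) for a in np.linspace(0,6.28,60) for z in (3,63)]); print('exp box',P.min(0),P.max(0))
E
```

```text
time_s: 26.95
ee_pos: [606.3, -260.8, 210.5]
eef_rot: [0.707, -0.707, 0.002, -0.002]
force: [0.6, -0.0, -0.2]
finger_gap: 0.999
finger_force: 0.0
time_s: 27.32
ee_pos: [604.6, -260.4, 205.9]
eef_rot: [0.707, -0.707, -0.001, 0.001]
force: [-0.2, 1.0, 0.3]
finger_gap: 0.999
finger_force: 0.0
t 27.325 tcp [ 604.6 -260.4  205.9] gap 0.9988373156033533 tool shift [  2.  180.2 184.3] rotvec [0.0018 0.0002 0.0008] F [-0.2  1.   0.3] j [-0.11  0.35 -0.07 -0.   -1.14  0.11]
amber [ 290  197   50   44 1509] [315.43671306 217.49701789]
[313.75474907 217.2460841 ]
[313.65419571 227.96325249]
[313.51695979 242.75287269]
exp box [281.58650745 190.69565139] [345.63176282 263.38141544]
```

```bash
python3 -m jog '[[0,0.03,0,0,0,0,0],[0.002,0.05,0,0,0,0,0],[0,0.05,0,0,0,0,0],[0,0.0505,0,0,0,0,0],[0,0,0.03,0,0,0,0],[0,0,0.034,0,0,0,0],[0,0,0,0,0,0,0],[0,0,0,0,0,0,0],[0,0,0,0,0,0,0],[0,0,0,0,0,0,0],[0,0,0,0,0,0,0],[0,0,0,0,0,0,0]]' 8; python3 d.py 424 -262.5 22.1; python3 - <<'E'
from ell import *
c=snap('wrist'); e=ell(c,(250,180,375,292),0,85); print(e,onz(c,*e[0],15,True))
t=snap('top'); cv2.imwrite('pics/top3.png',t['frame'][...,::-1]); h=cv2.cvtColor(t['frame'],cv2.COLOR_RGB2HSV)
m=((h[...,0]>5)&(h[...,0]<22)&(h[...,1]>120)).astype(np.uint8); m[:180]=0;m[:,515:]=0
n,l,s,ce=cv2.connectedComponentsWithStats(m)
for i in range(1,n):
    if s[i,4]>60: print('amber',s[i],ce[i],onz(t,*ce[i],55))
E
```

```text
time_s: 28.88
ee_pos: [424.5, -262.6, 143.2]
eef_rot: [0.707, -0.707, 0.0, -0.0]
force: [-1.1, -1.0, 0.3]
finger_gap: 1.005
finger_force: 0.0
t 28.875 tcp [ 424.5 -262.6  143.2] gap 1.0048869225236736 tool shift [-1.000e-01  5.000e-01  1.211e+02] rotvec [-0.0003 -0.0001  0.0008] F [-1.1 -1.   0.3] j [-0.16  0.16 -0.5   0.   -0.91  0.16]
((315.24796295166016, 238.72820281982422), (66.34667205810547, 69.49774169921875)) [ 423.61548933 -262.01843219   15.        ]
amber [446 191  21  12 108] [456.73148148 195.72222222] [ 618.70149095 -255.62610221   55.        ]
amber [464 194   9  16  73] [468.97260274 201.84931507] [ 606.70194489 -278.56028985   55.        ]
```

```bash
python3 -m jog '[[0,0,0.03,0,0,0,0],[0,0,0.04,0,0,0,0],[0,0,0.03,0,0,0,0],[0,0,0.013,0,0,0,0],[0,0,0.007,0,0,0,0],[0,0,0,0,0,0,0],[0,0,0,0,0,0,0],[0,0,0,0,0,0,60],[0,0,0,0,0,0,100],[0,0,0,0,0,0,140],[0,0,0,0,0,0,180],[0,0,0,0,0,0,180],[0,0,0,0,0,0,180],[0,0,0,0,0,0,180],[0,0,0,0,0,0,180]]' 8; python3 d.py 434 33.5 22.1
```

```text
time_s: 30.85
ee_pos: [424.4, -262.6, 23.1]
eef_rot: [0.707, -0.707, -0.0, 0.0]
force: [-0.5, -0.4, 2.3]
finger_gap: 0.591
finger_force: 8.0
t 30.85 tcp [ 424.4 -262.6   23.1] gap 0.5910924048791074 tool shift [-296.1   -9.8    1. ] rotvec [ 0.     -0.      0.0008] F [-0.5 -0.4  2.3] j [-0.16  0.33 -0.63  0.   -0.61  0.16]
```

```bash
python3 -m jog '[[0,0,-0.01,0,0,0,180],[0,0,-0.04,0,0,0,180],[0,0,-0.05,0,0,0,180],[0,0,-0.05,0,0,0,180],[0,0,-0.03,0,0,0,180],[-0.02,0,0,0,0,0,180],[-0.04,-0.002,0,0,0,0,180],[-0.04,-0.002,0,0,0,0,180],[-0.04,-0.002,0,0,0,0,180],[-0.04,-0.002,0,0,0,0,180],[-0.04,-0.002,0,0,0,0,180],[-0.04,0,0,0,0,0,180],[-0.036,0,0.02,0,0,0,180],[0,0,0.04,0,0,0,180],[0,0,0,0,0,0,180],[0,0,0,0,0,0,180],[0,0,0,0,0,0,180],[0,0,0,0,0,0,180],[0,0,0,0,0,0,180]]' 8; python3 d.py 434 33.5 22.1; python3 - <<'E'
from ell import *
c=snap('wrist'); print('expected recess',proj(c,(434,33.5,3),True))
g=c['frame'].max(2); np.set_printoptions(linewidth=200)
for r in range(172,256,8): print(r,''.join('#' if v>180 else '+' if v>140 else '.' for v in g[r,240:390:3]))
t=snap('top'); cv2.imwrite('pics/top4.png',t['frame'][...,::-1]); h=cv2.cvtColor(t['frame'],cv2.COLOR_RGB2HSV)
m=((h[...,0]>5)&(h[...,0]<22)&(h[...,1]>120)).astype(np.uint8); m[:180]=0;m[:,515:]=0;m[:,:420]=0
n,l,s,ce=cv2.connectedComponentsWithStats(m)
for i in range(1,n):
    if s[i,4]>40: print('amber',s[i],ce[i],onz(t,*ce[i],55))
E
```

```text
time_s: 33.22
ee_pos: [434.4, 33.3, 143.6]
eef_rot: [0.707, -0.707, 0.0, -0.0]
force: [0.3, -0.1, 0.1]
finger_gap: 0.588
finger_force: 8.0
t 33.225 tcp [434.4  33.3 143.6] gap 0.5882864280719328 tool shift [-1.000e-01  5.000e-01  1.215e+02] rotvec [-0.0008  0.0005  0.0003] F [ 0.3 -0.1  0.1] j [ 0.53  0.05 -0.63  0.   -0.89 -0.53]
expected recess [314.75862085 234.01771884]
172 ##+...+............+######.................++###++
180 ###.........+..............................++##+++
188 ###.........................................+##+++
196 ###+..............+#############............+##+++
204 ####........+.+#####################........+##+++
212 ####........##########################......++++++
220 ####+......############################.....+##+++
228 #####.....+#############################.....+++++
236 #####+....##############################+....+####
244 ######..+.##############################.....+####
252 ######.....#######+..............######......+####
amber [443 191  30  30 583] [456.68610635 206.19554031] [ 598.02554853 -254.7490694    55.        ]
```

```bash
python3 - <<'E'
from ell import *
t=snap('top')
def chk(fn,box,ctr):
    f=cv2.imread('pics/'+fn); h=cv2.cvtColor(f,cv2.COLOR_BGR2HSV)
    m=((h[...,0]>5)&(h[...,0]<22)&(h[...,1]>110)).astype(np.uint8); k=np.zeros_like(m); x0,y0,x1,y1=box; k[y0:y1,x0:x1]=1; m*=k
    n,l,s,ce=cv2.connectedComponentsWithStats(m); i=1+np.argmax(s[1:,4]); s=s[i]
    P=np.array([proj(t,(ctr[0]+r*np.cos(a),ctr[1]+r*np.sin(a),z)) for a in np.linspace(0,6.28,80) for z,r in ((3,25.5),(63,25.5),(91,14))])
    print(fn,'seen',s[:2],s[:2]+s[2:4],ce[i],'exp',P.min(0),P.max(0))
chk('top1.png',(270,265,350,330),(431,37.3))
chk('top4.png',(420,180,515,240),(601.5,-260.4))
E
```

```text
top1.png seen [291 280] [316 306] [302.89527721 292.4661191 ] exp [288.98302726 278.59434433] [317.32073368 307.53418392]
top4.png seen [443 191] [474 221] [456.97730956 205.95299838] exp [440.4719747  190.45638116] [474.09934605 222.93188794]
```

```bash
python3 -m jog '[[-0.0015,0,0.03,0,0,0,180],[0,0,0.03,0,0,0,180],[0,0,0.03,0,0,0,180],[0,0,0.015,0,0,0,180],[0,0,0.009,0,0,0,180],[0,0,0.0055,0,0,0,180],[0,0,0,0,0,0,180],[0,0,0,0,0,0,180],[0,0,0,0,0,0,90],[0,0,0,0,0,0,60],[0,0,0,0,0,0,0],[0,0,0,0,0,0,0],[0,0,-0.02,0,0,0,0],[0,0,-0.05,0,0,0,0],[0,0,-0.05,0,0,0,0],[0,0,0,0,0,0,0],[0,0,0,0,0,0,0],[0,0,0,0,0,0,0],[0,0,0,0,0,0,0],[0,0,0,0,0,0,0]]' 8; python3 - <<'E'
from ell import *
c=snap('wrist'); e=ell(c,(255,180,375,287),0,70); print(e,onz(c,*e[0],15,True),state()['ee_pos'],state()['finger_gap'])
e=ell(c,(268,180,362,283),165,255); print(e,onz(c,*e[0],3,True))
g=c['frame'].max(2)
for r in range(180,288,6): print(r,''.join('#' if v>180 else '+' if v>85 else '.' for v in g[r,240:390:3]))
E
```

```text
time_s: 35.88
ee_pos: [433.9, 34.8, 143.0]
eef_rot: [0.707, -0.707, -0.0, 0.001]
force: [0.5, -0.4, -0.1]
finger_gap: 0.996
finger_force: 0.0
((314.68260192871094, 239.22309494018555), (64.96246337890625, 68.56814575195312)) [433.30470625  35.5836101   15.        ] [434.00049681  34.80694847 143.10407424] 0.9982283833098214
((313.02181243896484, 234.27631378173828), (87.6988754272461, 89.98638916015625)) [434.61281209  34.85305621   3.        ]
180 ##+++++++++++++++++++++++++++++++++++++++++++#++++
186 ##++++++++++++++++++++++++++++++++++++++++++++++++
192 ###++++++++++++++++++########+++++++++++++++++++++
198 ###+++++++++++++#################+++++++++++++++++
204 ###+++++++++++########++++++++++++++++.++.++++++++
210 ###+++++++++######+.............++++++.+++++++++++
216 ####+++++++#####+.................+++++..+++++++++
222 ####++++++#####+....++++######+....+++++++++++++++
228 ####++++++####+...+++++#########+...++++.+++++++++
234 #####+++++####...+++++++#########...++++.+++++++++
240 #####+++++####....+++++++########...++++.+++++####
246 #####++++++###+...++++++++######....+++++++++++###
252 ######+++++###+.....++++++++##+.....++++++++++####
258 ######++++++###+........++.........+##+++++++++###
264 ######++++++++###................+##+++++++++++###
270 #######+++++++++###+...........+##+++++++++++++###
276 #######++++++++++++++########+++++++++++++++++####
282 #######++++++++++++++++++++++++++++++++++++++++###
```

```bash
python3 -c "
from station import close_job
print(close_job())"
```

```text
the job is handed in; nothing more can be done
None
```

I moved the cup, bottle and ring into their own stations, parking the ring on the spare plate on the way, and handed the job in at about 36 s; by camera each stood upright, let go and within about 3 mm of its recess centre, but the hand-in returned no verdict.

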